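# Close the loaded blender and open its filler cap

### The arm

A 6-joint arm with a two-finger parallel gripper is mounted at the origin on a cart in front of the work surface, level with it; the furniture and walls round the work are solid. World frame = base frame: x ahead of the robot, y to its left, z up, the work surface at z = 0. Lengths are in m, angles in rad, forces in N, time in s.
With the tool pointing down it reaches from about 0.325 to 0.9 m from the base axis. Payload 6.1 kg.
Tool frame: the origin (TCP) lies at the very end of the fingers, on their centre line; the grasp point (between the pads) lies 19 mm behind it; z points along the fingers, y is the direction in which the jaws open and shut (so a half turn about z gives the same grasp; the last joint's range is limited). The gripper opens to 87 mm and grips with 3 to 60 N. Pads are 19 mm wide; open, the fingers measure 117 mm over their backs; the gripper's body (75 mm by 190 mm) begins 51 mm behind the grasp point.
Start: joints at [1.132, 0.22, 1.526, -0, 1.395, -0.126], TCP at [0.192, 0.595, 0.223] pointing down, gripper open.
Joint ranges: [-2.98, 2.98], [-0.91, 2.08], [0.09, 2.57], [-1.24, 4.39], [0.2, 2.65], [-2.68, 2.68]. Speed limits (rad/s): [2.57, 2.57, 3.01, 3.14, 3.14, 3.14].

### API

Orientations are given as [roll, pitch, yaw] about the fixed x, y, z axes, in that order (R = Rz(yaw) Ry(pitch) Rx(roll)).
In Python, from cell import bot gives the robot as it stands.
- The arm moves only by the tool drive_tool, never from a script. Its argument "steps" is a list of rows, each a list of 7 numbers: the shift along the tool's x, y, z as a fraction of full scale, then the turn, a rotation vector about the tool's x, y, z as a fraction of full scale, then the closure, from -1 (fully open) to 1 (shut), so that 0 is half open. A call has exactly 5 rows; each row shifts and turns the commanded pose from where the row before left it, along the tool's axes as they then stand; what a row does not reach is not made up. Full scale, the value 1, is 120 mm for a shift and 2 pi rad for a turn. A row lasts 1/10 s, in which the tool goes at most 50 mm and 8.59 degrees, less where a joint would pass 70% of its speed; a pose out of reach is approached as far as the arm can. A call with a number of a shift or a turn outside -1 to 1 is refused whole. A call with a gripper value outside its range is refused whole. The fingers move at their own pace and stop on an object; "newtons" is the grip in N (left out, the last holds). Time passes only in rows, so rows that do not move let the fingers close, or fill a call up. It gives the time, the measured TCP pose, the force and the opening at its end, in the units of the state.
- bot.sense(): the state, without advancing time (a new reading comes with each control period).
- bot.camera(name): name is "scene" or "top"; returns a dict with "image" (480x640x3 uint8, blue, green, red), "range_z" (480x640 float32, m along the optical axis (not along the pixel's ray), 0 where there is no reading), "camera_matrix" (3x3 intrinsics, pixels), "dist_coeffs" ([k1, k2, p1, p2, k3] as OpenCV has them; the pictures are not rectified), "position" and "orientation" of the camera in the world. Camera axes: x right, y up, looking along -z (the intrinsics and any distortion apply to the point x, -y, -z); pixel columns grow to the right and rows downward; lengths in m; the calibration is good to about 2 mm. A picture is of the moment at which its call begins.
- bot.finish_job(): hands the job in, once; it reports no verdict.
Trained networks look in the newest picture that a camera, given by its name, has taken for a name from the list of things; names that differ only in an ending like _2 or _b are one class to them, and where a whole thing is asked for, a point or a joint stands for the part that bears it (a point fixed in the world has none). Each returns a list of dicts, best first, with "p" (0 to 1); they miss things now and then, are a little off and sometimes report something else, mostly with a low value. They report only what shows in the picture. A call takes as long as a camera call. They do not tell look-alikes from the thing itself.
- bot.outline_of(camera, name): "pixels" (480x640 bool, what is visible of it) and "bbox" ([centre column, centre row, width, height] in pixels, round what is visible of it).
- bot.spot_point(camera, name): "at" ([row, column] in pixels: a listed point, or the origin of a listed thing).
The state is a dict: "clock": time; "joint_positions": joint angles; "qd": joint speeds; "effort": joint torques, N m; "ee_pos": TCP position; "tcp_rot": TCP orientation; "force": force on the tool from outside, world axes, zero at the start; "moment": the same for the moment, N m; "width": finger opening in m.
Only numpy, scipy, OpenCV 4.12 (cv2) and the standard library are available. Lean on these libraries where they do the work, as an engineer would, in place of code of your own. Each camera call takes 0.05 s, during which the arm holds its last target. There are 200 camera calls.

### The job

The fruit is in the blender: put its lid on as it lies there, lid and red filler cap together (the locked cap is its handle), lowered and not dropped into the jug, until it is fully home. Then turn the cap anticlockwise about a sixth of a turn to unlock it and lift it off alone, leaving the lid seated, so that the ice can go in through the opening. Finish while still holding the cap up in the air, clear to the side of the blender, and do not knock the blender, bowl of ice, glasses or mandarin about.

Things in the scene. Friction and masses are not known exactly. Their poses are not given: they have to be found in the camera images.
- blender: compact blender, standing loose (2.2 kg): white motor base 144 x 144 mm with a dial on its front (-x) face, on it a clear square jug with a black handle on its +y side (reaching 96 mm from the axis, up to z 184 mm). Origin at the centre of the underside, z up. The jug is 106 mm wide outside, its rim 190 mm above the table; room inside for 50 mm below the rim
- jug_mouth (a point): centre of the jug's open mouth at rim height, 190 mm above the blender's origin, axes as the blender's. The mouth is a square 99 x 99 mm inside with a rounded rim, its sides along x and y
- lid: grey square blender lid (150 g), lying right way up on the table. Origin at the centre of its underside, z up, sides along x and y. From below: a square plug 96 x 96 mm, 18 mm deep, with a rounded black seal bead at its foot; a flange 116 x 116 mm from z 18 to 24 mm that rests on the jug's rim; a round neck, 42 mm outside, up to z 42 mm, with a 36 mm opening under the cap
- lid_seat (a point): centre of the lid's flange at its underside, 18 mm above the lid's origin, axes as the lid's; coincides with jug_mouth when the lid is fully home. The plug fits the jug in any of four positions a quarter turn apart, with 1.5 mm of play on each side, goes in under its own weight and cannot turn in it
- cap: red filler cap (60 g) over the lid's neck, 68 mm in diameter. Origin at the centre of its skirt's underside, z up; on the lid this is 27 mm above the lid's origin. Its flat top is at z 19 mm; on it an upright grip bar 60 mm long (along x), 15 mm thick (along y), its top at z 49 mm. It starts locked on the lid, its x along the lid's x within 0.06 rad
- cap_grip (a point): middle of the grip bar's upper half, on the cap's axis, 40 mm above the cap's origin, 21 mm above the cap's flat top and 9 mm below the top of the bar, axes as the cap's
- neck (a point): centre of the neck's top edge, 42 mm above the lid's origin, under the cap, axes as the lid's. Bayonet lugs on its +x and -x sides: the cap rises 2 mm, then carries the lid, while turned less than 0.45 rad from the lid's x. It turns freely anticlockwise from above (yaw growing) and lifts straight off from 0.62 to 2.0 rad; clockwise a stop blocks it after 0.15 rad
- ice_bowl: red bowl of ice cubes, 115 mm across, 51 mm high, behind the work; bystander, origin under its centre
- tumbler: straight drinking glass, 80 mm across, 91 mm high; bystander, origin under its centre
- waisted_glass: waisted drinking glass, 65 mm across, 84 mm high; bystander, origin under its centre
- mandarin: mandarin, 48 mm across, 40 mm high; bystander, origin under its centre
Things that resemble listed ones, but are neither listed nor needed, are in the scene too. Several things have the shape of the cap; the one meant has the colours described above.

How it is judged:
On the way, in this order (a step that is already met when the one before it is completed fails the run):
1. the lid is lifted clear of the table with the cap on it (height (world z) of lid above 0.05 m and z of cap in the frame of lid below 0.033 m and horizontal distance between cap and lid below 0.006 m), for 0.2 s.
2. the lid is fully home in the jug with the cap still on it (z of lid_seat in the frame of jug_mouth between -0.004 and 0.003 m and horizontal distance between lid_seat and jug_mouth below 0.005 m and angle between lid's own z axis and vertical below 0.05 rad and z of cap in the frame of lid below 0.033 m and horizontal distance between cap and lid below 0.006 m), for 0.2 s.
3. the cap is lifted off in the gripper while the lid stays home (z of lid_seat in the frame of jug_mouth between -0.004 and 0.003 m and horizontal distance between lid_seat and jug_mouth below 0.005 m and angle between lid's own z axis and vertical below 0.05 rad and contact force between cap and the fingers above 0.5 N and (z of cap in the frame of lid above 0.05 m or horizontal distance between cap and lid above 0.06 m)), for 0.2 s.
At the end, for the whole second after the job is handed in: The lid is fully home in the jug (flange within 3 mm of the rim, 5 mm of centre, level to 0.05 rad); the cap is held still in the gripper, its underside over 60 mm above the table, its axis over 100 mm to the side of the lid's, touching neither blender, lid, bowl, glasses nor mandarin (z of lid_seat in the frame of jug_mouth between -0.004 and 0.003 m and horizontal distance between lid_seat and jug_mouth below 0.005 m and angle between each of lid, blender's own z axis and vertical below 0.05 rad and contact force between cap and the fingers above 0.5 N and horizontal distance between cap and lid above 0.1 m and height (world z) of cap above 0.06 m and contact force between cap and blender below 0.1 N and contact force between cap and lid below 0.1 N and linear speed of cap below 0.03 m/s and linear speed of lid below 0.02 m/s and contact force between cap and ice_bowl below 0.1 N and contact force between cap and tumbler below 0.1 N and contact force between cap and waisted_glass below 0.1 N and contact force between cap and mandarin below 0.1 N); the arm keeps its last pose, push and grip.
It fails at once if the cap is unlocked or off while the lid is not home in the jug ((z of cap in the frame of lid above 0.04 m or angle between the x axis of cap and the x axis of lid, either way round above 0.62 rad) and (z of lid_seat in the frame of jug_mouth above 0.006 m or horizontal distance between lid_seat and jug_mouth above 0.01 m)).
It fails at once if the lid is let go in the air (height (world z) of lid above 0.03 m and contact force between each of cap, lid and the fingers below 0.05 N and (z of lid_seat in the frame of jug_mouth above 0.012 m or horizontal distance between lid_seat and jug_mouth above 0.015 m)).
It fails at once if the blender is pushed along (30 mm) or tipped (distance of blender from where it was at the start of the episode above 0.03 m or angle between blender's own z axis and vertical above 0.12 rad).
It fails at once if the bowl of ice, a glass or the mandarin is knocked aside (30 mm) (distance of any of ice_bowl, tumbler, waisted_glass, mandarin from where it was at the start of the episode above 0.03 m).
It also fails if it takes over 54 s, if anything falls off the work surface, if the arm or the gripper's body presses on something with over 40 N, if the wrist force passes 120 N, or if a joint passes its speed limit or range.

## Working session

There is one attempt and no reset: what is moved stays moved. The work goes in short steps, Python scripts to look and compute and a tool call to move; the robot and the scene stay as the last step left them, time stands still between calls to the robot, and variables do not carry over. Pictures are saved under pics/ and viewed, about 8 in all and at most 12, crops included, and the job is handed in when it is done.

Besides the shell and the picture viewer there is one more tool, called after ">>>" as a command line: name --pt "numbers of a row" for each row, then --argument value for the rest. drive_tool: Moves the arm, as the interface text tells. Shift numbers are shares of 120 mm and turn numbers shares of 2 pi rad, none past 1 either way. Its arguments: {"type":"object","properties":{"steps":{"type":"array","items":{"type":"array","items":{"type":"number"}}},"newtons":{"type":"number"}},"required":["steps"]}

```bash
mkdir -p pics
cat > h.py <<'E'
from cell import bot
import numpy as np, cv2
from scipy.spatial.transform import Rotation as R
def rot(o):
    o=np.array(o,float)
    if o.shape==(3,3): return o
    return R.from_euler('xyz',o).as_matrix() if o.size==3 else R.from_quat(o).as_matrix()
def world(c,uv,z=None,d=None):
    """pixels (N,2: col,row) -> world, at depth d or on plane height z"""
    uv=np.array(uv,float).reshape(-1,1,2)
    n=cv2.undistortPoints(uv,np.array(c['camera_matrix']),np.array(c['dist_coeffs']))[:,0]
    r=np.c_[n[:,0],-n[:,1],-np.ones(len(n))]@rot(c['orientation']).T
    p=np.array(c['position'])
    s=((z-p[2])/r[:,2]) if d is None else np.asarray(d)
    return p+r*np.reshape(s,(-1,1))
def cloud(c,mask):
    v,u=np.nonzero(mask&(c['range_z']>0)); return world(c,np.c_[u,v],d=c['range_z'][v,u]),u,v
E
python3 - <<'E'
from h import *
s=bot.sense();print({k:np.round(v,3) if not isinstance(v,dict) else v for k,v in s.items()})
cs={n:bot.camera(n) for n in('scene','top')}
for n,c in cs.items():
    cv2.imwrite(f'pics/{n}1.png',c['image']);print(n,c['position'],c['orientation'])
    for t in ['blender','jug_mouth','lid','lid_seat','cap','cap_grip','ice_bowl','tumbler','waisted_glass','mandarin']:
        o=bot.spot_point(n,t); b=bot.outline_of(n,t)
        print(n,t,[(np.round(x['at']).tolist(),round(x['p'],2)) for x in o[:4]],[(np.round(x['bbox']).tolist(),round(x['p'],2)) for x in b[:4]])
E
```

```text
{'clock': np.float64(0.0), 'joint_positions': array([ 1.132,  0.221,  1.528, -0.   ,  1.395, -0.126]), 'qd': array([-0.002,  0.001, -0.001,  0.002,  0.   , -0.   ]), 'effort': array([-1.0000e-03, -4.9461e+01, -3.8739e+01,  7.0000e-02,  5.7000e-02,
       -0.0000e+00]), 'ee_pos': array([0.192, 0.594, 0.221]), 'tcp_rot': array([-3.14 , -0.   ,  2.829]), 'force': array([0.137, 0.505, 0.843]), 'moment': array([-0.032,  0.057,  0.059]), 'width': np.float64(0.087)}
scene [-0.02842207 -0.2587052   0.99908747] [ 0.69402247 -0.01517368 -1.01778345]
scene blender [([344.0, 400.0], 0.82)] [([398.0, 324.0, 79.0, 109.0], 0.69)]
scene jug_mouth [([297.0, 409.0], 0.98)] [([400.0, 324.0, 83.0, 105.0], 0.96), ([267.0, 293.0, 67.0, 55.0], 0.56)]
scene lid [([298.0, 267.0], 0.65), ([284.0, 264.0], 0.64)] [([266.0, 293.0, 67.0, 51.0], 0.57), ([398.0, 323.0, 82.0, 111.0], 0.43)]
scene lid_seat [([292.0, 266.0], 0.75)] [([266.0, 292.0, 66.0, 55.0], 0.75), ([265.0, 286.0, 28.0, 32.0], 0.67), ([356.0, 229.0, 41.0, 34.0], 0.24), ([401.0, 323.0, 80.0, 105.0], 0.2)]
scene cap [([292.0, 264.0], 0.9), ([322.0, 3
[... 1298 characters left out ...]
.0], 0.81), ([330.0, 285.0, 26.0, 26.0], 0.7), ([311.0, 335.0, 28.0, 24.0], 0.6)]
top cap_grip [([289.0, 276.0], 0.96), ([285.0, 327.0], 0.96), ([231.0, 257.0], 0.85), ([335.0, 310.0], 0.63)] [([330.0, 287.0, 27.0, 28.0], 0.74), ([259.0, 232.0, 24.0, 25.0], 0.69), ([310.0, 335.0, 29.0, 24.0], 0.62), ([275.0, 286.0, 26.0, 27.0], 0.58)]
top ice_bowl [([180.0, 314.0], 0.98)] [([314.0, 179.0, 47.0, 48.0], 0.63), ([275.0, 284.0, 49.0, 47.0], 0.18)]
top tumbler [([194.0, 380.0], 0.67)] [([386.0, 190.0, 30.0, 36.0], 0.71)]
top waisted_glass [([189.0, 425.0], 0.74)] [([429.0, 185.0, 29.0, 30.0], 0.84)]
top mandarin [([221.0, 208.0], 0.84), ([289.0, 279.0], 0.49)] [([209.0, 221.0, 22.0, 18.0], 0.68)]
```

View pics/scene1.png

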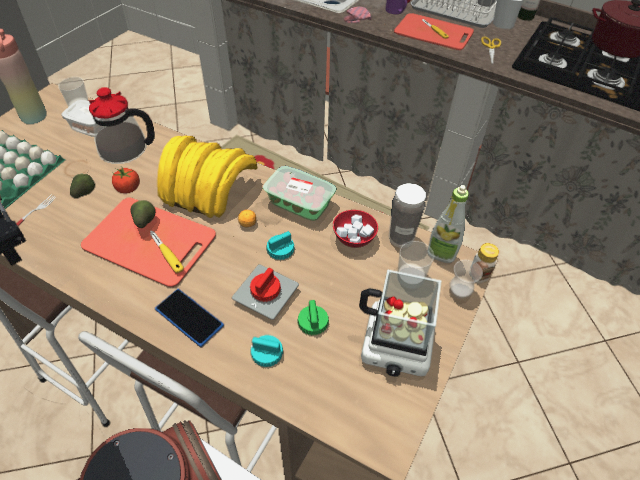

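View pics/top1.png

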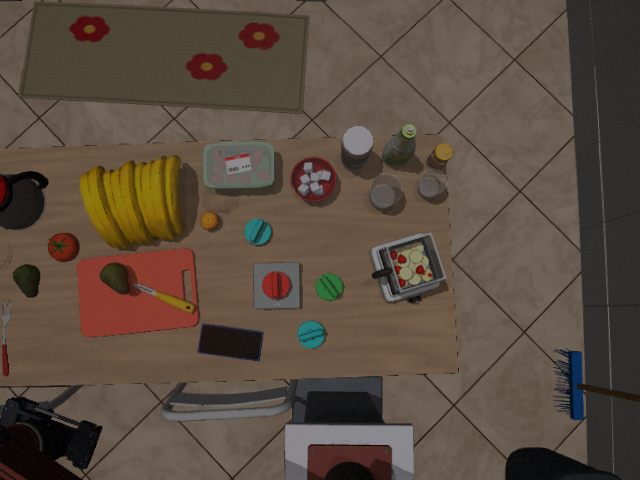

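The scene view shows the lid with its red cap at (265,290) and the jug at (400,310). The top view shows them at (277,286) and (408,267), and the jug is turned a few degrees. The cyan and green caps are look-alikes. Next I'll measure.

```bash
cat > m.py <<'E'
from h import *
C={n:bot.camera(n) for n in('scene','top')}
for n,c in C.items():
    print('==',n)
    b=c['image'].astype(int); hsv=cv2.cvtColor(c['image'],cv2.COLOR_BGR2HSV)
    P,u,v=cloud(c,np.ones((480,640),bool))
    def rect(m,lab):
        if m.sum()<10: print(lab,'few',m.sum());return
        Q=P[m]; r=cv2.minAreaRect(Q[:,:2].astype(np.float32))
        print(lab,m.sum(),'rect c',np.round(r[0],4),'size',np.round(r[1],4),'ang',round(r[2],2),'z med',round(np.median(Q[:,2]),4))
    H=hsv[v,u]; lid0=np.array(globals().get('L',[.41,.16]))
    pt=world(c,[[277,286]] if n=='top' else [[265,290]],z=.05)[0]; print('lid approx',pt)
    near=np.linalg.norm(P[:,:2]-pt[:2],axis=1)<.1
    rect(near&(P[:,2]>.012)&(P[:,2]<.035)|near&(P[:,2]>.012)&(H[:,1]>120)&((H[:,0]<8)|(H[:,0]>172)),'lid all')
    red=near&(H[:,1]>140)&((H[:,0]<8)|(H[:,0]>172))&(P[:,2]>.03)
    rect(red,'cap red'); rect(red&(P[:,2]>.062),'bar')
    pj=world(c,[[408,267]] if n=='top' else [[405,290]],z=.17)[0]; print('jug approx',pj)
    nj=np.linalg.norm(P[:,:2]-pj[:2],axis=1)<.13
    rect(nj&(P[:,2]>.183)&(P[:,2]<.2),'rim'); rect(nj&(P[:,2]>.05)&(P[:,2]<.2),'all>0.05'); rect(nj&(P[:,2]>.015)&(P[:,2]<.2),'all>.015')
    print(np.histogram(P[nj][:,2],np.arange(-.01,.22,.01)))
    if n=='top':
        im=cv2.undistort(c['image'],c['camera_matrix'],c['dist_coeffs']) 
        cr=np.hstack([cv2.resize(c['image'][y0:y0+90,x0:x0+90],(400,400),interpolation=cv2.INTER_CUBIC) for x0,y0 in((232,241),(363,222))])
        cv2.imwrite('pics/crop1.png',cr)
for n in C:
  for t,z in(('lid_seat',.018),('jug_mouth',.19),('cap_grip',.067)):
    for o in bot.spot_point(n,t)[:4]: print(n,t,np.round(world(C[n],[o['at'][::-1]],z=z)[0],4),round(o['p'],2))
  for t in('ice_bowl','tumbler','waisted_glass','mandarin'):
    for o in bot.spot_point(n,t)[:1]: print(n,t,np.round(world(C[n],[o['at'][::-1]],z=0)[0],3))
E
python3 m.py
```

```text
== scene
lid approx [0.47754198 0.17316764 0.05      ]
lid all 2155 rect c [0.4849 0.1646] size [0.1819 0.1464] ang 71.31 z med 0.0248
cap red 691 rect c [0.4879 0.1827] size [0.0649 0.0672] ang 18.87 z med 0.0469
bar 193 rect c [0.4908 0.184 ] size [0.0594 0.0166] ang 3.82 z med 0.0737
jug approx [ 0.56130917 -0.11554466  0.17      ]
rim 626 rect c [ 0.535  -0.1209] size [0.1116 0.1366] ang 18.75 z med 0.1884
all>0.05 5835 rect c [ 0.5588 -0.107 ] size [0.235  0.1612] ang 40.2 z med 0.1267
all>.015 6602 rect c [ 0.5591 -0.1107] size [0.2398 0.1674] ang 39.97 z med 0.1188
(array([2058, 1623,   25,  130,  163,  457,  628,  141,  365,  235,  328,
        334,  570,  498,  530,  354,  327,  345,  412,  635,  133,    0]), array([-0.01,  0.  ,  0.01,  0.02,  0.03,  0.04,  0.05,  0.06,  0.07,
        0.08,  0.09,  0.1 ,  0.11,  0.12,  0.13,  0.14,  0.15,  0.16,
        0.17,  0.18,  0.19,  0.2 ,  0.21]))
== top
lid approx [0.4887758  0.18183022 0.05      ]
lid all 2147 rect c [0.4926 0.1639] size [0.1159 0.1601] ang 2.43 z med 0.024
cap red 580 rect c [0.4915 0.1862] size [0.0639 0.0673] a
[... 697 characters left out ...]
.19,  0.2 ,  0.21]))
scene lid_seat [0.4911 0.1844 0.018 ] 0.87
scene cap_grip [0.3611 0.0854 0.067 ] 0.95
scene cap_grip [0.4956 0.1772 0.067 ] 0.94
scene cap_grip [0.4742 0.045  0.067 ] 0.7
scene cap_grip [ 0.703  -0.1971  0.067 ] 0.42
scene tumbler [ 0.728 -0.081  0.   ]
scene waisted_glass [ 0.758 -0.2    0.   ]
scene mandarin [0.66  0.369 0.   ]
top lid_seat [0.4945 0.1826 0.018 ] 0.77
top jug_mouth [ 0.5422 -0.136   0.19  ] 0.67
top cap_grip [0.3706 0.0965 0.067 ] 0.88
top cap_grip [0.6209 0.2297 0.067 ] 0.81
top cap_grip [0.4934 0.185  0.067 ] 0.74
top ice_bowl [0.761 0.096 0.   ]
top tumbler [ 0.723 -0.081  0.   ]
top waisted_glass [ 0.745 -0.194  0.   ]
top mandarin [0.65 0.36 0.  ]
```

View pics/crop1.png

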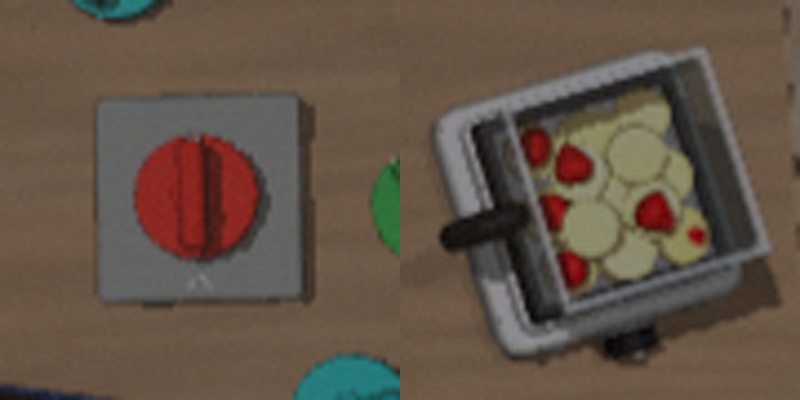

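```bash
cat > m2.py <<'E'
from h import *
from scipy.optimize import minimize
def fit(Q,half,c0,a0):
    # square ring/outline fit: points near the outline of a square with given half-width
    def f(p):
        r=R.from_euler('z',-p[2]).as_matrix()[:2,:2]; d=(Q-p[:2])@r.T
        e=np.abs(np.max(np.abs(d),axis=1)-half); return np.minimum(e,.008).sum()
    return min((minimize(f,[c0[0]+i,c0[1]+j,a0],method='Nelder-Mead',options=dict(initial_simplex=[[c0[0]+i,c0[1]+j,a0],[c0[0]+i+.005,c0[1]+j,a0],[c0[0]+i,c0[1]+j+.005,a0],[c0[0]+i,c0[1]+j,a0+.05]],xatol=1e-5)) for i in(-.004,.004) for j in(-.004,.004)),key=lambda o:o.fun)
for n in('top','scene'):
    c=bot.camera(n); P,u,v=cloud(c,np.ones((480,640),bool)); hsv=cv2.cvtColor(c['image'],cv2.COLOR_BGR2HSV)[v,u]
    m=(np.linalg.norm(P[:,:2]-[.535,-.125],axis=1)<.1)&(P[:,2]>.184)&(P[:,2]<.2)
    o=fit(P[m][:,:2],.051,[.533,-.130],.305); print(n,'rim',m.sum(),np.round(o.x,4),o.fun/m.sum())
    d=(P[m][:,:2]-o.x[:2])@R.from_euler('z',-o.x[2]).as_matrix()[:2,:2].T
    print(' jug-frame pct x',np.round(np.percentile(d[:,0],[0,2,10,90,98,100]),4),'y',np.round(np.percentile(d[:,1],[0,2,10,90,98,100]),4))
    m=(np.linalg.norm(P[:,:2]-[.491,.184],axis=1)<.09)&(P[:,2]>.013)&(P[:,2]<.033)&(hsv[:,1]<70)
    for e in(.058,):
        k=cv2.minAreaRect(P[m][:,:2].astype(np.float32)); print(n,'lid',m.sum(),np.round(k[0],4),np.round(k[1],4),k[2])
    m=(np.linalg.norm(P[:,:2]-[.491,.184],axis=1)<.05)&(P[:,2]>.07)&(hsv[:,1]>140)
    q=P[m][:,:2]; w,V=np.linalg.eigh(np.cov(q.T)); print(n,'bar',q.mean(0),'axis deg',np.degrees(np.arctan2(V[1,1],V[0,1])), 'top',np.percentile(P[m][:,2],90))
E
python3 m2.py
```

```text
top rim 450 [ 0.5392 -0.133   0.3034] 0.0016325743176489292
 jug-frame pct x [-0.0544 -0.0539 -0.0523  0.0524  0.0542  0.0548] y [-0.0554 -0.0543 -0.0527  0.0528  0.0548  0.0816]
top lid 1505 [0.4916 0.1857] [0.1159 0.1163] 2.429319143295288
top bar [0.49074817 0.1853621 ] axis deg -175.7082453878007 top 0.07755511679206704
scene rim 585 [ 0.5384 -0.1337  0.3081] 0.0014831580565577934
 jug-frame pct x [-0.0551 -0.0536 -0.0522  0.0524  0.0546  0.0566] y [-0.0545 -0.0534 -0.0516  0.0516  0.0536  0.0796]
scene lid 1339 [0.491  0.1849] [0.1177 0.1192] 2.5084245204925537
scene bar [0.48934486 0.18317195] axis deg -176.15997228901165 top 0.07762600289875832
```

The measurements agree with the sizes given. The lid is at (0.491, 0.185) with yaw 0.043, the grip bar at about 0.067, and the jug at (0.539, -0.133) with yaw 0.306. I'll first turn the tool -2.765 rad in yaw, which leaves the last joint room for unlocking.

>>> drive_tool --pt "0 0 0 0 0 0.022 -1" --pt "0 0 0 0 0 0.022 -1" --pt "0 0 0 0 0 0.022 -1" --pt "0 0 0 0 0 0.022 -1" --pt "0 0 0 0 0 0.022 -1" --newtons 30

```text
clock: 3.5
ee_pos: [0.1923, 0.5947, 0.2225]
tcp_rot: [-3.142, 0.0, 2.132]
force: [0.3, 0.3, 0.2]
width: 0.0869
```

>>> drive_tool --pt "0 0 0 0 0 0.022 -1" --pt "0 0 0 0 0 0.022 -1" --pt "0 0 0 0 0 0.022 -1" --pt "0 0 0 0 0 0.022 -1" --pt "0 0 0 0 0 0.022 -1"

```text
clock: 4.0
ee_pos: [0.1923, 0.5947, 0.2225]
tcp_rot: [3.142, -0.0, 1.441]
force: [0.1, 0.3, 0.2]
width: 0.0872
```

>>> drive_tool --pt "0 0 0 0 0 0.022 -1" --pt "0 0 0 0 0 0.022 -1" --pt "0 0 0 0 0 0.022 -1" --pt "0 0 0 0 0 0.022 -1" --pt "0 0 0 0 0 0.022 -1"

```text
clock: 4.5
ee_pos: [0.1923, 0.5947, 0.2225]
tcp_rot: [3.142, 0.0, 0.75]
force: [0.8, -0.7, 0.1]
width: 0.0871
```

>>> drive_tool --pt "0 0 0 0 0 0.022 -1" --pt "0 0 0 0 0 0.022 -1" --pt "0 0 0 0 0 0.022 -1" --pt "0 0 0 0 0 0.022 -1" --pt "0 0 0 0 0 0.022 -1"

```text
clock: 5.0
ee_pos: [0.1923, 0.5947, 0.2226]
tcp_rot: [-3.142, 0.0, 0.058]
force: [-0.3, -0.3, 0.2]
width: 0.0871
```

>>> drive_tool --pt "0.152 0.237 0.057 0 0 0 -1" --pt "0.152 0.237 0.057 0 0 0 -1" --pt "0.152 0.237 0.057 0 0 0 -1" --pt "0.152 0.237 0.057 0 0 0 -1" --pt "0.152 0.237 0.057 0 0 0 -1"

```text
clock: 5.5
ee_pos: [0.2931, 0.4576, 0.1882]
tcp_rot: [-3.141, -0.0, 0.064]
force: [0.4, 0.0, 0.9]
width: 0.0869
```

>>> drive_tool --pt "0.152 0.237 0.057 0 0 0 -1" --pt "0.152 0.237 0.057 0 0 0 -1" --pt "0.152 0.237 0.057 0 0 0 -1" --pt "0.152 0.237 0.057 0 0 0 -1" --pt "0.152 0.237 0.057 0 0 0 -1"

```text
clock: 6.0
ee_pos: [0.3933, 0.3214, 0.1541]
tcp_rot: [-3.141, -0.001, 0.064]
force: [-0.6, 0.1, 0.5]
width: 0.0868
```

>>> drive_tool --pt "0.152 0.237 0.057 0 0 0 -1" --pt "0.152 0.237 0.057 0 0 0 -1" --pt "0.152 0.237 0.057 0 0 0 -1" --pt "0.152 0.237 0.057 0 0 0 -1" --pt "0.152 0.237 0.057 0 0 0 -1"

```text
clock: 6.5
ee_pos: [0.4936, 0.1853, 0.1199]
tcp_rot: [-3.141, -0.001, 0.064]
force: [0.5, 0.2, -0.8]
width: 0.0872
```

>>> drive_tool --pt "0 0 0 0 0 -0.001 -1" --pt "0 0 0 0 0 0 -1" --pt "0 0 0 0 0 0 -1" --pt "0 0 0 0 0 0 -1" --pt "0 0 0 0 0 0 -1"

```text
clock: 7.0
ee_pos: [0.4924, 0.1874, 0.1203]
tcp_rot: [-3.141, -0.0, 0.072]
force: [-0.2, 0.0, 0.2]
width: 0.0872
```

>>> drive_tool --pt "-0.013 0.019 0.1 0 0 0 -1" --pt "0 0 0.13 0 0 0 -1" --pt "0 0 0.13 0 0 0 -1" --pt "0 0 0.13 0 0 0 -1" --pt "0 0 0.075 0 0 0 -1"

```text
clock: 7.5
ee_pos: [0.4898, 0.184, 0.05]
tcp_rot: [3.141, 0.003, 0.071]
force: [0.0, 0.8, -0.6]
width: 0.0872
```

>>> drive_tool --pt "0 0 0 0 0 0 -0.3" --pt "0 0 0 0 0 0 0.3" --pt "0 0 0 0 0 0 1" --pt "0 0 0 0 0 0 1" --pt "0 0 0 0 0 0 1"

```text
clock: 8.0
ee_pos: [0.4918, 0.1842, 0.0528]
tcp_rot: [-3.141, -0.001, 0.07]
force: [-0.1, -0.1, -0.2]
width: 0.0549
```

>>> drive_tool --pt "0 0 0 0 0 0 1" --pt "0 0 0 0 0 0 1" --pt "0 0 0 0 0 0 1" --pt "0 0 0 0 0 0 1" --pt "0 0 0 0 0 0 1"

```text
clock: 8.5
ee_pos: [0.4913, 0.1842, 0.0521]
tcp_rot: [-3.142, 0.0, 0.071]
force: [-0.3, -0.2, -0.2]
width: 0.0152
```

>>> drive_tool --pt "0 0 -0.05 0 0 0 1" --pt "0 0 -0.1 0 0 0 1" --pt "0 0 -0.2 0 0 0 1" --pt "0 0 -0.2 0 0 0 1" --pt "0 0 -0.3 0 0 0 1" --newtons 40

```text
clock: 9.0
ee_pos: [0.4899, 0.1838, 0.1542]
tcp_rot: [3.141, 0.003, 0.07]
force: [0.3, 1.2, -2.1]
width: 0.0151
```

>>> drive_tool --pt "0 0 -0.3 0 0 0 1" --pt "0 0 -0.3 0 0 0 1" --pt "0 0 -0.3 0 0 0 1" --pt "0 0 -0.15 0 0 0 1" --pt "0 0 -0.08 0 0 0 1"

```text
clock: 9.5
ee_pos: [0.4922, 0.1843, 0.2932]
tcp_rot: [-3.141, -0.005, 0.071]
force: [-0.3, -0.7, -1.9]
width: 0.0145
```

>>> drive_tool --pt "0 0 0 0 0 0 1" --pt "0 0 0 0 0 0 1" --pt "0 0 0 0 0 0 1" --pt "0 0 0 0 0 0 1" --pt "0 0 0 0 0 0 1"

```text
clock: 10.0
ee_pos: [0.4909, 0.184, 0.2887]
tcp_rot: [3.141, 0.002, 0.07]
force: [-0.3, 0.2, -3.3]
width: 0.0144
```

Run:
```python
from h import *
for n in('top','scene'):
    c=bot.camera(n); cv2.imwrite(f'pics/{n}2.png',c['image'])
    P,u,v=cloud(c,np.ones((480,640),bool)); hsv=cv2.cvtColor(c['image'],cv2.COLOR_BGR2HSV)[v,u]
    m=(np.linalg.norm(P[:,:2]-[.491,.184],axis=1)<.1)&(P[:,2]>.18)&(P[:,2]<.285)
    print(n,np.histogram(P[m][:,2],np.arange(.18,.29,.005)))
    m&=(hsv[:,1]<70)&(P[:,2]>.255)&(P[:,2]<.27)
    k=cv2.minAreaRect(P[m][:,:2].astype(np.float32));print(m.sum(),k,np.median(P[m][:,2]))
    if n=='scene':
        q=P[m]; A=np.c_[q[:,:2],np.ones(len(q))]; print('slopes',np.linalg.lstsq(A,q[:,2],rcond=None)[0])
print(bot.sense()['ee_pos'],bot.sense()['tcp_rot'],bot.sense()['force'])
```

```text
top (array([  0,   0,   0,   0,   0,   0,   0,   0,   0,   0,   0,   0,   0,
         0,  74, 405,  57,   1,   0,   0,   1]), array([0.18 , 0.185, 0.19 , 0.195, 0.2  , 0.205, 0.21 , 0.215, 0.22 ,
       0.225, 0.23 , 0.235, 0.24 , 0.245, 0.25 , 0.255, 0.26 , 0.265,
       0.27 , 0.275, 0.28 , 0.285]))
446 ((0.46988531947135925, 0.16384941339492798), (0.08265522122383118, 0.1564461886882782), 44.697181701660156) 0.25774802387999474
scene (array([   0,    0,    0,    0,    0,    0,    0,    0,    0,    0,    0,
         28,    1,    0,   35, 1312,  215,   45,   76,   72,  351]), array([0.18 , 0.185, 0.19 , 0.195, 0.2  , 0.205, 0.21 , 0.215, 0.22 ,
       0.225, 0.23 , 0.235, 0.24 , 0.245, 0.25 , 0.255, 0.26 , 0.265,
       0.27 , 0.275, 0.28 , 0.285]))
1487 ((0.4908137321472168, 0.18494436144828796), (0.11708792299032211, 0.11792808771133423), 1.862614631652832) 0.25843023139734256
slopes [ 0.00026321 -0.00057455  0.2584464 ]
[0.49116262 0.18407085 0.28921068] [3.14145577e+00 8.89611185e-04 7.04664588e-02] [-0.18898993  0.44691078 -2.25570831]
```

View pics/scene2.png

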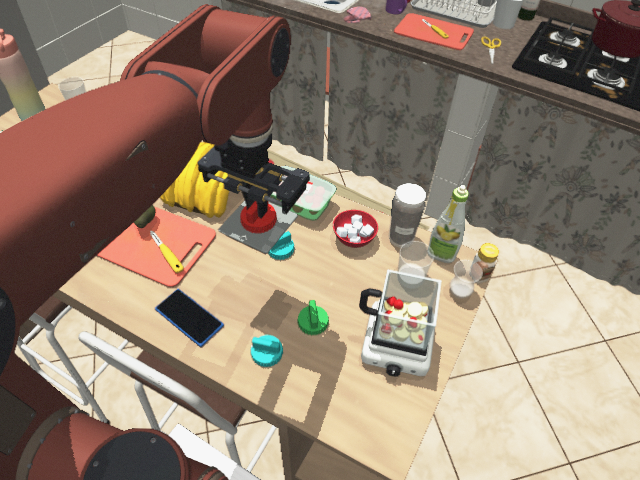

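The lid hangs level from the cap in the gripper, around (258,225). The flange top is at z 0.258, and the path to the jug is clear. Carrying it over while turning +0.265.

>>> drive_tool --pt "0.006 0.134 0 0 0 -0.0021 1" --pt "0.006 0.134 0 0 0 -0.0021 1" --pt "0.006 0.134 0 0 0 -0.0021 1" --pt "0.006 0.134 0 0 0 -0.0021 1" --pt "0.006 0.134 0 0 0 -0.0021 1"

```text
clock: 10.6
ee_pos: [0.5027, 0.1038, 0.2896]
tcp_rot: [3.142, 0.0, 0.137]
force: [-0.1, 0.2, -2.2]
width: 0.0146
```

>>> drive_tool --pt "-0.003 0.134 0 0 0 -0.0021 1" --pt "-0.003 0.134 0 0 0 -0.0021 1" --pt "-0.003 0.134 0 0 0 -0.0021 1" --pt "-0.003 0.134 0 0 0 -0.0021 1" --pt "-0.003 0.134 0 0 0 -0.0021 1"

```text
clock: 11.1
ee_pos: [0.514, 0.0242, 0.2896]
tcp_rot: [-3.142, 0.0, 0.203]
force: [-0.1, 0.6, -2.2]
width: 0.0146
```

>>> drive_tool --pt "-0.012 0.134 0 0 0 -0.0021 1" --pt "-0.012 0.134 0 0 0 -0.0021 1" --pt "-0.012 0.134 0 0 0 -0.0021 1" --pt "-0.012 0.134 0 0 0 -0.0021 1" --pt "-0.012 0.134 0 0 0 -0.0021 1"

```text
clock: 11.6
ee_pos: [0.5252, -0.0558, 0.2896]
tcp_rot: [-3.142, 0.0, 0.269]
force: [-0.7, 0.6, -2.2]
width: 0.0147
```

>>> drive_tool --pt "-0.021 0.133 0 0 0 -0.0021 1" --pt "-0.021 0.133 0 0 0 -0.0021 1" --pt "-0.021 0.133 0 0 0 -0.0021 1" --pt "-0.021 0.133 0 0 0 -0.0021 1" --pt "-0.021 0.133 0 0 0 -0.0021 1"

```text
clock: 12.1
ee_pos: [0.5363, -0.1358, 0.2896]
tcp_rot: [-3.141, 0.0, 0.335]
force: [0.8, 0.6, -1.4]
width: 0.0148
```

>>> drive_tool --pt "0 0 0 0 0 0 1" --pt "0 0 0 0 0 0 1" --pt "0 0 0 0 0 0 1" --pt "0 0 0 0 0 0 1" --pt "0 0 0 0 0 0 1"

```text
clock: 12.6
ee_pos: [0.5363, -0.1345, 0.2898]
tcp_rot: [-3.142, -0.0, 0.335]
force: [1.3, 0.2, -2.1]
width: 0.0145
```

```bash
cat > m3.py <<'E'
from m2 import fit
from h import *
import sys
zt,cx,cy=map(float,sys.argv[1:4])
for n in('scene','top'):
    c=bot.camera(n); cv2.imwrite(f'pics/{n}{sys.argv[4]}.png',c['image'])
    P,u,v=cloud(c,np.ones((480,640),bool)); hsv=cv2.cvtColor(c['image'],cv2.COLOR_BGR2HSV)[v,u]
    m=(np.linalg.norm(P[:,:2]-[cx,cy],axis=1)<.1)&(hsv[:,1]<70)&(abs(P[:,2]-zt)<.006)
    if m.sum()<50: print(n,'few');continue
    k=cv2.minAreaRect(P[m][:,:2].astype(np.float32));q=P[m]
    print(n,m.sum(),np.round(k[0],4),np.round(k[1],4),round(k[2],2),round(np.radians(k[2]),3),'z',np.median(q[:,2]).round(4),'slopes',np.linalg.lstsq(np.c_[q[:,:2]-q[:,:2].mean(0),np.ones(len(q))],q[:,2],rcond=None)[0].round(4))
s=bot.sense();print(s['clock'],s['ee_pos'].round(4),s['tcp_rot'].round(4),s['force'].round(2),s['joint_positions'].round(2))
E
sed -i 's/^for n in(.top/if __name__=="__main__":\n  for n in("top/;' m2.py
python3 - <<'E'
s=open('m2.py').read().split('if __name__')[0]
open('m2.py','w').write(s)
E
python3 m3.py .258 .539 -.134 3
```

```text
scene 1966 [ 0.5352 -0.1327] [0.1171 0.1151] 17.31 0.302 z 0.2596 slopes [-0.0116  0.0467  0.2594]
top 492 [ 0.5358 -0.1315] [0.1163 0.1141] 17.18 0.3 z 0.2589 slopes [ 0.0012 -0.0077  0.2587]
12.7 [ 0.5363 -0.1347  0.2898] [ 3.1415e+00 -1.0000e-04  3.3490e-01] [ 0.1  -0.45 -1.83] [-0.39  0.01  1.63  0.    1.5   0.85]
```

View pics/scene3.png

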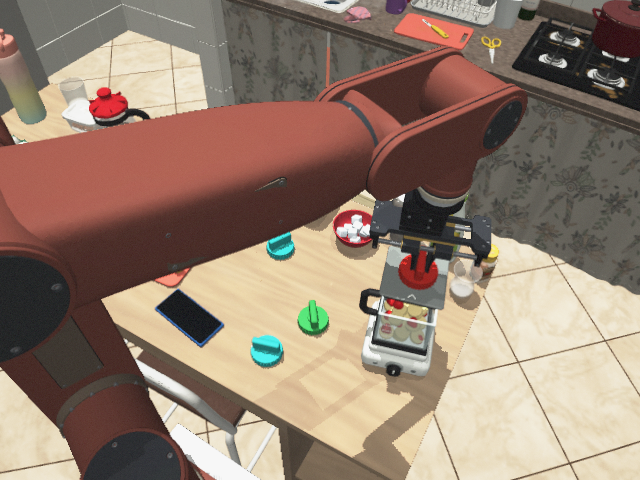

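The lid hangs level above the jug, with the flange around (412,285). It is about 3 mm short in x. Correcting that and lowering to just above the rim.

>>> drive_tool --pt "0.0215 0.0145 0.06 0 0 -0.0005 1" --pt "0 0 0.08 0 0 0 1" --pt "0 0 0.08 0 0 0 1" --pt "0 0 0.06 0 0 0 1" --pt "0 0 0.02 0 0 0 1"

```text
clock: 13.2
ee_pos: [0.5385, -0.1356, 0.2519]
tcp_rot: [-3.14, 0.002, 0.337]
force: [0.1, -0.7, -2.2]
width: 0.0147
```

>>> drive_tool --pt "0 0 0 0 0 0 1" --pt "0 0 0 0 0 0 1" --pt "0 0 0 0 0 0 1" --pt "0 0 0 0 0 0 1" --pt "0 0 0 0 0 0 1"

```text
clock: 13.7
ee_pos: [0.5395, -0.136, 0.2541]
tcp_rot: [3.141, -0.0, 0.337]
force: [0.4, 0.9, -2.1]
width: 0.0153
```

```bash
python3 m3.py .223 .539 -.134 4
python3 - <<'E'
import cv2
a=cv2.imread('pics/scene4.png')[220:400,330:510];b=cv2.imread('pics/top4.png')[210:320,350:460]
cv2.imwrite('pics/crop4.png',cv2.resize(a,(600,600),interpolation=cv2.INTER_CUBIC))
E
```

```text
scene 1847 [ 0.5384 -0.1349] [0.1155 0.1153] 17.62 0.307 z 0.2234 slopes [ 0.0046 -0.0068  0.2233]
top 468 [ 0.5388 -0.133 ] [0.1167 0.1136] 17.88 0.312 z 0.2229 slopes [8.400e-03 1.000e-04 2.229e-01]
13.8 [ 0.5394 -0.1359  0.254 ] [ 3.1413e+00 -2.0000e-04  3.3750e-01] [ 0.04 -0.07 -2.95] [-0.39  0.04  1.67 -0.    1.44  0.84]
```

View pics/crop4.png

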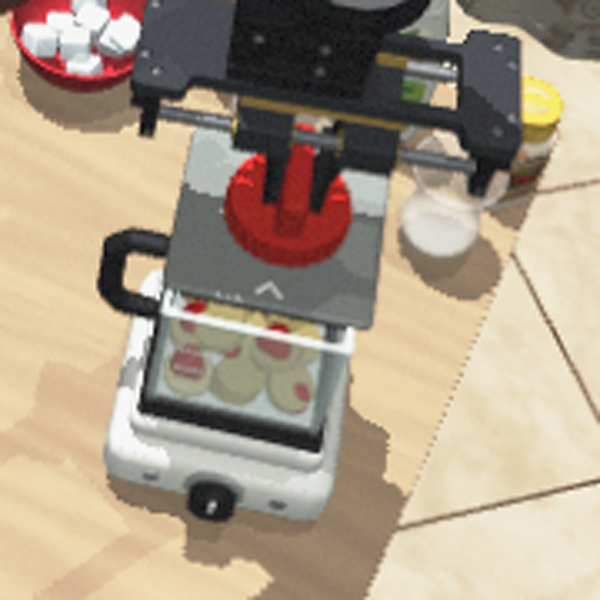

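The lid sits squarely over the jug with the rim just below it, and the offset is under 1 mm. Lowering slowly.

>>> drive_tool --pt "0.002 -0.004 0.022 0 0 0 1" --pt "0 0 0.022 0 0 0 1" --pt "0 0 0.022 0 0 0 1" --pt "0 0 0.022 0 0 0 1" --pt "0 0 0.022 0 0 0 1"

```text
clock: 14.3
ee_pos: [0.5393, -0.1353, 0.2402]
tcp_rot: [-3.141, 0.0, 0.338]
force: [-0.8, -0.0, -2.7]
width: 0.0149
```

>>> drive_tool --pt "0 0 0 0 0 0 1" --pt "0 0 0 0 0 0 1" --pt "0 0 0 0 0 0 1" --pt "0 0 0 0 0 0 1" --pt "0 0 0 0 0 0 1"

```text
clock: 14.8
ee_pos: [0.5394, -0.1354, 0.2407]
tcp_rot: [3.141, -0.0, 0.338]
force: [-0.2, 0.1, -1.6]
width: 0.0147
```

>>> drive_tool --pt "0 0 0.018 0 0 0 1" --pt "0 0 0.018 0 0 0 1" --pt "0 0 0.018 0 0 0 1" --pt "0 0 0.018 0 0 0 1" --pt "0 0 0 0 0 0 1"

```text
clock: 15.3
ee_pos: [0.5391, -0.1352, 0.2313]
tcp_rot: [-3.141, 0.001, 0.338]
force: [-0.1, 0.0, -1.8]
width: 0.0148
```

>>> drive_tool --pt "0 0 0.013 0 0 0 1" --pt "0 0 0.013 0 0 0 1" --pt "0 0 0.013 0 0 0 1" --pt "0 0 0 0 0 0 1" --pt "0 0 0 0 0 0 1"

```text
clock: 15.8
ee_pos: [0.5394, -0.1354, 0.2272]
tcp_rot: [-3.142, 0.0, 0.338]
force: [-0.2, -0.5, -3.4]
width: 0.0147
```

```bash
python3 m3.py .197 .539 -.134 5
```

```text
scene 1737 [ 0.537  -0.1347] [0.1143 0.1152] 17.52 0.306 z 0.1965 slopes [-0.0014 -0.0038  0.1965]
top 458 [ 0.5389 -0.1332] [0.1161 0.1155] 17.5 0.305 z 0.196 slopes [ 0.0027 -0.0061  0.1961]
15.9 [ 0.5394 -0.1354  0.2273] [ 3.1415e+00 -1.0000e-04  3.3750e-01] [ 0.12  0.18 -2.11] [-0.39  0.05  1.7  -0.    1.39  0.85]
```

>>> drive_tool --pt "0 0 0.01 0 0 0 1" --pt "0 0 0.01 0 0 0 1" --pt "0 0 0.005 0 0 0 1" --pt "0 0 0 0 0 0 1" --pt "0 0 0 0 0 0 1"

```text
clock: 16.4
ee_pos: [0.5395, -0.1354, 0.2244]
tcp_rot: [3.141, -0.0, 0.338]
force: [-0.4, 0.2, -0.9]
width: 0.0146
```

>>> drive_tool --pt "0 0 0 0 0 0 1" --pt "0 0 0 0 0 0 1" --pt "0 0 0 0 0 0 1" --pt "0 0 0 0 0 0 1" --pt "0 0 0 0 0 0 1"

```text
clock: 16.9
ee_pos: [0.5394, -0.1353, 0.2242]
tcp_rot: [3.142, -0.0, 0.338]
force: [1.1, 0.1, -0.5]
width: 0.0145
```

```bash
python3 m3.py .196 .539 -.134 6
python3 - <<'E'
import cv2
a=cv2.imread('pics/scene6.png')[220:400,330:510]
cv2.imwrite('pics/crop6.png',cv2.resize(a,(600,600),interpolation=cv2.INTER_CUBIC))
E
```

```text
scene 1698 [ 0.5353 -0.1352] [0.1106 0.1151] 17.41 0.304 z 0.1954 slopes [-0.0013 -0.003   0.1954]
top 462 [ 0.5391 -0.1333] [0.1171 0.1159] 17.92 0.313 z 0.195 slopes [-0.0013 -0.0048  0.195 ]
17.0 [ 0.5394 -0.1354  0.2242] [3.1416 0.     0.3376] [-0.28 -0.51  0.03] [-0.39  0.06  1.71 -0.    1.38  0.85]
```

View pics/crop6.png

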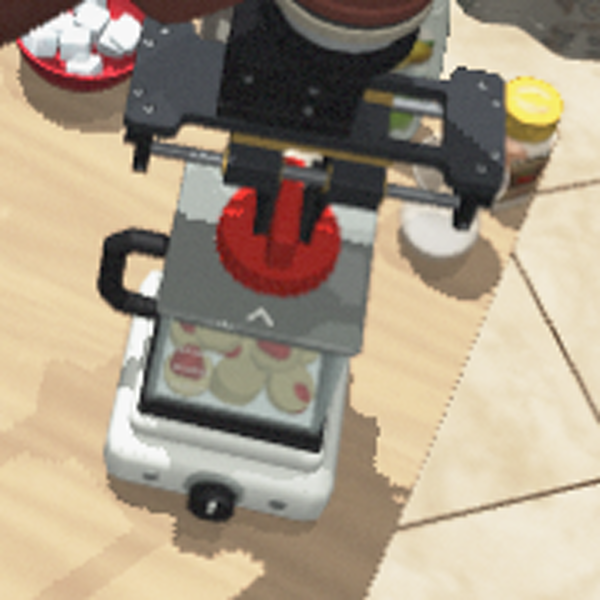

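The lid is home: flange level at z 0.195, cap weight off the wrist, and rim hidden. Next I'll unlock with +1.05 rad.

>>> drive_tool --pt "0 0 0 0 0 -0.0167 1" --pt "0 0 0 0 0 -0.0167 1" --pt "0 0 0 0 0 -0.0167 1" --pt "0 0 0 0 0 -0.0167 1" --pt "0 0 0 0 0 -0.0167 1"

```text
clock: 17.5
ee_pos: [0.5394, -0.1353, 0.2242]
tcp_rot: [-3.142, 0.0, 0.867]
force: [0.1, -0.5, -0.2]
width: 0.0147
```

>>> drive_tool --pt "0 0 0 0 0 -0.0167 1" --pt "0 0 0 0 0 -0.0167 1" --pt "0 0 0 0 0 -0.0167 1" --pt "0 0 0 0 0 -0.0167 1" --pt "0 0 0 0 0 -0.0167 1"

```text
clock: 18.0
ee_pos: [0.5394, -0.1354, 0.2242]
tcp_rot: [3.142, 0.0, 1.391]
force: [0.9, -0.0, -1.6]
width: 0.0148
```

>>> drive_tool --pt "0 0 0 0 0 0 1" --pt "0 0 0 0 0 0 1" --pt "0 0 -0.01 0 0 0 1" --pt "0 0 -0.02 0 0 0 1" --pt "0 0 -0.03 0 0 0 1"

```text
clock: 18.5
ee_pos: [0.5393, -0.1353, 0.2315]
tcp_rot: [-3.141, -0.0, 1.386]
force: [0.8, 0.8, -0.0]
width: 0.0148
```

```bash
python3 m3.py .196 .539 -.134 7
```

```text
scene 1541 [ 0.5384 -0.1344] [0.1179 0.1151] 17.33 0.302 z 0.1955 slopes [-0.0027 -0.005   0.1955]
top 725 [ 0.5362 -0.1079] [0.1071 0.0662] 17.33 0.302 z 0.195 slopes [0.0002 0.0016 0.195 ]
18.6 [ 0.5398 -0.1355  0.2323] [3.1403e+00 3.0000e-04 1.3864e+00] [ 0.72  0.29 -1.01] [-0.39  0.05  1.7   0.    1.39 -0.2 ]
```

>>> drive_tool --pt "0 0 -0.05 0 0 0 1" --pt "0 0 -0.08 0 0 0 1" --pt "0 0 -0.12 0 0 0 1" --pt "0 0 -0.15 0 0 0 1" --pt "0 0 -0.15 0 0 0 1"

```text
clock: 19.1
ee_pos: [0.5395, -0.1354, 0.2994]
tcp_rot: [3.141, 0.0, 1.387]
force: [-0.5, -0.1, -0.5]
width: 0.0147
```

>>> drive_tool --pt "0 0 -0.15 0 0 0 1" --pt "0 0 -0.1 0 0 0 1" --pt "0 0 -0.05 0 0 0 1" --pt "0 0 0 0 0 0 1" --pt "0 0 0 0 0 0 1"

```text
clock: 19.6
ee_pos: [0.5391, -0.1353, 0.3328]
tcp_rot: [-3.141, -0.0, 1.387]
force: [0.3, 0.2, -1.4]
width: 0.0149
```

```bash
python3 m3.py .196 .539 -.134 8
```

```text
scene 2608 [ 0.5394 -0.134 ] [0.1184 0.1152] 17.49 0.305 z 0.1956 slopes [ 1.000e-04 -4.000e-04  1.955e-01]
top 1124 [ 0.5345 -0.1186] [0.1163 0.0863] 16.81 0.293 z 0.195 slopes [-0.002  -0.0101  0.195 ]
19.7 [ 0.5389 -0.1352  0.3323] [-3.1397e+00 -4.0000e-04  1.3868e+00] [ 0.1   0.7  -1.08] [-0.39  0.01  1.56 -0.    1.58 -0.2 ]
```

>>> drive_tool --pt "0.08 0 0 0 0 0 1" --pt "0.16 0 0 0 0 0 1" --pt "0.2 0 0 0 0 0 1" --pt "0.24 0 0 0 0 0 1" --pt "0.24 0 0 0 0 0 1"

```text
clock: 20.2
ee_pos: [0.5595, -0.0252, 0.3329]
tcp_rot: [-3.141, -0.0, 1.386]
force: [-0.4, -0.2, -1.4]
width: 0.0144
```

>>> drive_tool --pt "0.24 0 0 0 0 0 1" --pt "0.24 0 0 0 0 0 1" --pt "0.2 0 0 0 0 0 1" --pt "0.12 0 0 0 0 0 1" --pt "0.06 0 0 0 0 0 1"

```text
clock: 20.7
ee_pos: [0.5783, 0.0762, 0.3329]
tcp_rot: [-3.141, 0.0, 1.388]
force: [-0.3, -0.5, 0.3]
width: 0.0145
```

>>> drive_tool --pt "0 0 0 0 0 0 1" --pt "0 0 0 0 0 0 1" --pt "0 0 0 0 0 0 1" --pt "0 0 0 0 0 0 1" --pt "0 0 0 0 0 0 1"

```text
clock: 21.2
ee_pos: [0.5785, 0.074, 0.3335]
tcp_rot: [3.141, 0.0, 1.386]
force: [0.3, 0.6, -1.3]
width: 0.0149
```

```bash
python3 m3.py .196 .539 -.134 9
```

```text
scene 2636 [ 0.5395 -0.1339] [0.1186 0.1151] 17.5 0.305 z 0.1955 slopes [ 0.0002 -0.0026  0.1955]
top 2375 [ 0.5392 -0.1334] [0.1165 0.1174] 17.43 0.304 z 0.1952 slopes [-1.000e-04 -1.400e-03  1.952e-01]
21.3 [0.5785 0.0742 0.3335] [3.1415 0.     1.3861] [ 0.37  0.08 -0.33] [-0.01  0.07  1.49 -0.    1.58  0.18]
```

View pics/scene9.png

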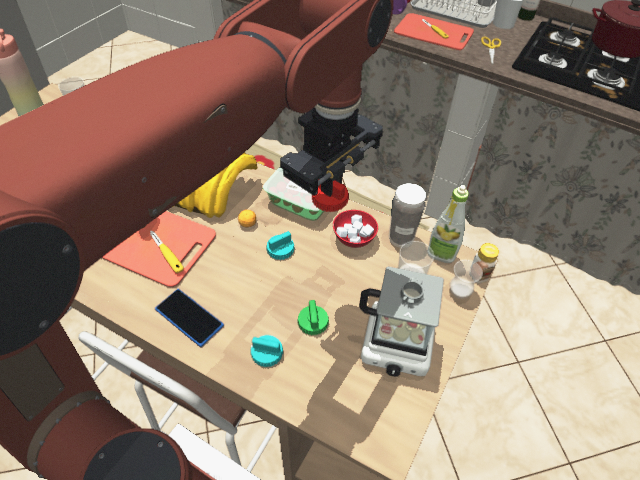

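The lid sits on the jug at (412,292) with its neck open. The red cap is in the gripper at (330,195), well to the side, and the bystanders are where they were. Handing in.

```bash
python3 -c "
from cell import bot
print(bot.finish_job()); s=bot.sense(); print(s['clock'],s['width'],s['ee_pos'])"
```

```text
the job is handed in; nothing more can be done
None
the job is handed in; nothing more can be done
```

I put the lid and locked cap on the jug, unlocked the cap with a 1.05 rad anticlockwise turn and lifted it off alone. I handed the job in at about 21 s of the 54 s, with the cap still held in the air. No verdict was reported.

- **Lid:** it is fully home by my last measurements. The flange top is at z 0.195 m (0.196 m expected), level to about 0.003 rad. Its centre is within about 1 mm of where I measured the jug mouth before placing it; the jug was not measured again with the lid on.
- **Cap:** the gripper reads 14.9 mm on the 15 mm grip bar. The cap's underside is about 0.31 m above the table and its axis is about 0.21 m to the side of the lid's.
- **Surroundings:** in the last picture the blender, bowl, glasses and mandarin appear where they were. I did not measure their positions again.

Two readings disagreed on the way. Some lid readings were skewed while the gripper hid part of the lid, for example 5 mm in one top view. One showed a tilt of about 0.05 rad above the jug. With the view clear, both cameras agreed to within 1 mm and showed the lid level.

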